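Clamp a specimen mount in the bench press with the removable crank

ROBOT

A 6-joint arm with a two-finger parallel gripper is mounted at the origin on the work surface. World frame = base frame: x ahead of the robot, y to its left, z up, the work surface at z = 0. Lengths are in mm, angles in rad, forces in N, time in s.
With the tool pointing down it reaches from about 300 to 775 mm from the base axis. Payload 14.6 kg.
Tool frame: the origin (TCP) lies on the centre line of the jaws, within the pads' length; the fingertips stand 19 mm ahead of it and the grasp point (between the pads) is the TCP (bot.tip_reach is the distance from the TCP to the fingertips, in mm); y points along the fingers, x is the direction in which the jaws open and shut, and the axes are right-handed (so a half turn about y gives the same grasp; the last joint's range is limited). The gripper opens to 85 mm and grips with 20 to 120 N. Pads are 22 mm wide; open, the fingers measure 114 mm over their backs; the gripper's body (76 mm by 85 mm) begins 54 mm behind the grasp point. The pads swing forward as they close: fully open they stand 13 mm farther back than shut.
Start: joints at [-1.402, 0.3, 1.521, -0, 1.321, -0.067], TCP at [128.485, -534.772, 219.381] pointing down, gripper open.
Joint ranges: [-3.03, 3.03], [-0.79, 2.21], [0.23, 2.52], [-1.04, 4.18], [0, 3.07], [-2.55, 2.55]. Speed limits (rad/s): [2.22, 2.22, 2.57, 3.14, 3.14, 3.14].

INTERFACE

Orientations are given as a unit quaternion [w, x, y, z].
In Python, from rig import bot gives the robot as it stands. Calls block until the motion is done:
- bot.move_to(position, orientation): joint-space move of the TCP to a pose.
- bot.servo_line(position, attitude=None, speed=150, until_force=None): straight line of the TCP; attitude=None keeps the orientation; speed is the mean speed in mm/s. With until_force (N) it stops when the force on the tool has changed by that much, and returns True; else False.
- bot.move_joints(angles): joint-space move.
- bot.move_gripper(opening, grip_force=None): finger opening in mm; grip_force is the grip in N (None keeps the last); returns when the fingers have stopped.
- bot.dwell(seconds).
- bot.ik(position, orientation): joint angles nearest the present ones, or None.
- bot.read_state(): the state.
- bot.read_camera(name): name is "side" or "top"; returns a dict with "image" (420x560x3 uint8, blue, green, red), "depth" (420x560 float32, mm along the optical axis (not along the pixel's ray), 0 where there is no reading), "fovy" (degrees; the focal length in pixels is half the picture's height over the tangent of half this angle, whatever the lens; pixels are square), "cx", "cy" (the principal point, pixels), "eye" and "attitude" of the camera in the world. Camera axes: x right, y down, z forward; pixel columns grow to the right and rows downward; lengths in mm; the calibration is good to about 2 mm. A picture is of the moment at which its call begins.
A pose or a line that the arm cannot do raises bot.MotionError and nothing moves.
- bot.finish_job(): hands the job in, once; it reports no verdict.
The state is a dict: "clock": time; "joint_positions": joint angles; "qvel": joint speeds; "effort": joint torques, N m; "ee_pos": TCP position; "tool_rot": TCP orientation; "ft_force": force on the tool from outside, world axes, zero at the start; "moment": the same for the moment, N m; "grip_width": finger opening in mm.
Only numpy, scipy, OpenCV 4.12 (cv2) and the standard library are available. Lean on these libraries where they do the work, as an engineer would, in place of code of your own. Each camera call takes 0.05 s, during which the arm holds its last target. There are 200 camera calls.

TASK

Clamp the specimen mount that stands in the small bench press: take the loose crank from the bench, fit it fully home on the square end of the press's screw with a light hand, and wind it clockwise until the sprung foot holds the mount firmly - by feel, between an eighth and a quarter of a turn past first touch, for much more would crack it. Then let go and leave the crank on the screw, the mount where it stands and everything else on the bench undisturbed.

Things in the scene. Friction and masses are not known exactly. Their poses are not given: they have to be found in the camera images.
- press: Fixed bench press: white base plate 175 x 130 mm, 19 mm high; on it an upright screw slide (top plate 56 x 76 mm, top at 203 mm), whose carriage bears a bracket with a sprung steel foot 28 mm across, over a round steel anvil. Origin: on the bench under the screw's axis, z up; foot and anvil are 85 mm from the axis towards -x. At the start the foot is 28 to 47 mm above the mount (not measured).
- screw_seat (a point): Centre of the steel shoulder, 20 mm across, at the foot of the screw's square end, 209 mm above the bench; axes as the press. The square, 14 mm across flats, stands up 26 mm from here and turns with the screw; its angle at the start is not known (any). Clockwise from above lowers the foot, 20 mm a turn; the screw itself does not sink, and it stays where it is left.
- screw_tip (a point): Top of the round pilot, 11 mm across and 2.5 mm high, on the square end: on the axis, 28.5 mm above screw_seat. Feel: the screw runs with a steady drag of 0.46 Nm, 9 N at the crank's grip. Once the foot meets the mount its spring adds 2.5 N at the grip within 15 degrees, 4.5 N at an eighth of a turn past touch (70 N on the mount), 7.5 N at a quarter (120 N); 160 N cracks it.
- crank: Loose steel crank, 0.26 kg, lying flat on the bench, socket down. Square hub 28 x 28 mm, 38 mm high, with a square hole 15.5 mm right through; an arm 16 mm wide and 12 mm thick, flush with the hub's underside, runs along the crank's +x to the grip. Origin: centre of the hole at the underside, z up. Home on the screw the underside rests on the shoulder. The hub's sides are parallel to the hole's.
- crank_grip (a point): Middle of the crank's upright black grip, a freely revolving sleeve 22 mm across that stands from 15 to 58 mm above the crank's underside; 50 mm from the hole's axis along the crank's +x, 38 mm above the underside.
- mount: Black resin specimen mount, a disc 32 mm across and 22 mm high with a steel piece in its top, standing on the press's anvil under the foot. Origin: centre of its underside; z up.
- spare_mount: Bystander: another black resin mount on the bench, 32 mm across, 18 mm high. Origin: underside.
- tee_key: Bystander: steel T-handled key 130 mm long lying flat, cross bar 76 mm, 12 mm high. Origin: middle of the rod, underside.
- caliper: Bystander: digital caliper 200 mm long lying flat, 12 mm high. Origin: middle, underside.
- tweezers: Bystander: steel tweezers about 145 mm long, 5 mm high, lying. Origin: middle of the body, underside.
- loupe: Bystander: black loupe, 38 mm across, 26 mm high. Origin: underside.
- drop_bottle: Bystander: small amber bottle, 34 mm across, 75 mm high. Origin: underside.
- mouse: Bystander: black computer mouse 110 x 62 x 33 mm on its mat at the left. Origin: underside.

How it is judged:
By the outcome, as a careful person would: the job done as asked, in the order asked, and still so for the second after the job is handed in, with the robot touching nothing.
It also fails if it takes over 72 s, if anything falls off the work surface, if the arm or the gripper's body presses on something with over 40 N, if the wrist force passes 120 N, or if a joint passes its speed limit or range.

## Working session

There is one attempt and no reset: what is moved stays moved. The work goes in short steps, each a Python script; the robot and the scene stay as the last script left them, time stands still between calls to the robot, and variables do not carry over. Pictures are saved under pics/ and viewed, about 8 in all and at most 12, crops included, and the job is handed in when it is done.

```bash
mkdir -p pics; ls
cat > h.py <<'E'
import numpy as np, cv2
from rig import bot
from scipy.spatial.transform import Rotation as R
def rot(q): return R.from_quat([q[1],q[2],q[3],q[0]])
def cam(n):
    c=bot.read_camera(n); c['f']=c['image'].shape[0]/2/np.tan(np.radians(c['fovy'])/2); return c
def M(c):
    a=np.array(c['attitude'],float)
    return a if a.shape==(3,3) else rot(a).as_matrix()
def pt(c,u,v,z=None):
    d=np.array([(u-c['cx'])/c['f'],(v-c['cy'])/c['f'],1]); e=np.array(c['eye'])
    w=M(c)@d
    if z is None: return e+w*c['depth'][int(round(v)),int(round(u))]
    return e+w*(z-e[2])/w[2]
def cloud(c):
    v,u=np.mgrid[:420,:560]; d=np.stack([(u-c['cx'])/c['f'],(v-c['cy'])/c['f'],np.ones(u.shape)],-1)*c['depth'][...,None]
    return d@M(c).T+np.array(c['eye'])
def proj(c,p):
    q=M(c).T@(np.array(p)-np.array(c['eye'])); return q[0]/q[2]*c['f']+c['cx'],q[1]/q[2]*c['f']+c['cy']
def down(yaw):  # jaw-open axis x at yaw, tool forward (y axis along fingers) down
    x=np.array([np.cos(yaw),np.sin(yaw),0]); y=np.array([0,0,-1.]); z=np.cross(x,y)
    q=R.from_matrix(np.stack([x,y,z],1)).as_quat(); return [q[3],q[0],q[1],q[2]]
E
python3 - <<'E'
from h import *
for n in('top','side'):
    c=cam(n); print(n,c['eye'],c['attitude'],c['f'],c['cx'],c['cy']); cv2.imwrite(f'pics/{n}0.png',c['image'])
s=bot.read_state(); print(s); print(rot(s['tool_rot']).as_matrix().round(3), bot.tip_reach)
E
```

```text
pics
top [ 358.80658084   39.59841565 1370.38406769] [ 0.05817522 -0.70305833  0.70601513 -0.06218732] 546.7925878097611 283.7058149470358 206.7793012867244
side [ 318.53261657 -696.92102673  751.15797462] [-0.4334699   0.88607288 -0.14578666  0.07566337] 379.3575046555948 284.5275074655698 204.04051254504873
{'clock': 0.1, 'joint_positions': array([-1.40162274e+00,  3.00394835e-01,  1.52151702e+00, -1.28181067e-05,
        1.32069836e+00, -6.66420229e-02]), 'qvel': array([ 0.00025008,  0.00065775, -0.00203077, -0.00036176,  0.00014433,
       -0.00152464]), 'effort': array([-1.32222913e-04, -5.44377708e+01, -3.62372410e+01, -1.34217980e-04,
        2.99124804e-03, -3.67160638e-06]), 'ee_pos': array([ 128.43419761, -534.56714059,  218.89025351]), 'tool_rot': array([ 0.55558425, -0.55510872,  0.43798016, -0.43744009]), 'ft_force': array([-0.53266701, -0.10246196,  0.35295943]), 'moment': array([ 0.0325526 , -0.02102427, -0.01882509]), 'grip_width': 85.20873151923475}
[[ 0.234 -0.     0.972]
 [-0.972  0.001  0.234]
 [-0.001 -1.     0.   ]] 19.0
```

View pics/top0.png

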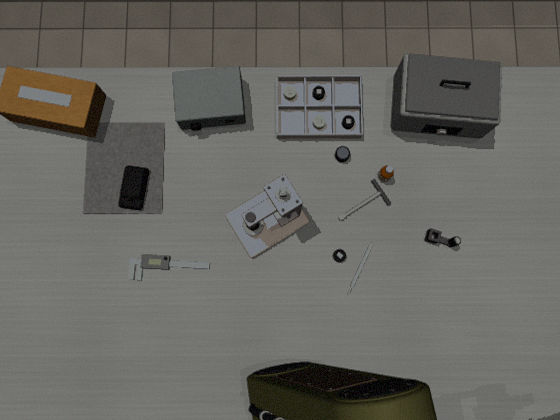

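View pics/side0.png

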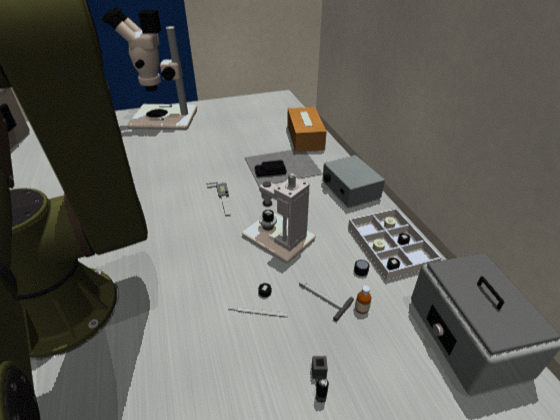

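The top view shows the crank with its hub at about (432,236) and grip at (455,241). The press is near (265,215), with the screw at about (283,193). I'll take enlarged crops of both.

Run:
```python
from h import *
c=cam('top'); im=c['image']
a=cv2.resize(im[222:256,415:475],None,fx=13,fy=13,interpolation=cv2.INTER_CUBIC)[:300]
a=cv2.resize(im[222:254,418:468],(400,256),interpolation=cv2.INTER_CUBIC)
b=cv2.resize(im[165:265,220:320],(600,600),interpolation=cv2.INTER_CUBIC)
o=np.zeros((600,800,3),np.uint8)
b=cv2.resize(im[170:262,222:314],(552,552),interpolation=cv2.INTER_CUBIC)
a=cv2.resize(im[216:260,420:464],(264,264),interpolation=cv2.INTER_CUBIC)
k=cv2.resize(im[180:206,270:296],(234,234),interpolation=cv2.INTER_CUBIC)
o=np.zeros((552,800,3),np.uint8);o[:,:536]=b[:,:536];o[:264,536:]=a;o[280:514,540:774]=k
o=cv2.convertScaleAbs(o,alpha=1.5)
cv2.imwrite('pics/c1.png',o)
P=cloud(c)
for (u,v) in [(432,236),(455,241),(283,193),(252,220),(283,185),(294,203),(271,190),(265,240)]: print(u,v,pt(c,u,v).round(1))
# crank points
m=(P[...,2]>6)&(P[...,2]<80)&(np.abs(np.arange(560)[None]-445)<25)&(np.abs(np.arange(420)[:,None]-238)<16)
Q=P[m]; print(m.sum()); 
for lo,hi in((6,20),(28,45),(48,70)):
    q=Q[(Q[:,2]>lo)&(Q[:,2]<hi)]; print(lo,len(q),q.mean(0).round(1) if len(q) else '')
q=Q[(Q[:,2]>28)&(Q[:,2]<45)]; print(cv2.minAreaRect(q[:,:2].astype(np.float32)))
# top plate
reg=np.zeros(m.shape,bool);reg[165:265,220:320]=1
q=P[reg&(P[...,2]>196)&(P[...,2]<206)]; print(len(q),cv2.minAreaRect(q[:,:2].astype(np.float32)),q.mean(0))
q=P[reg&(P[...,2]>225)]; print(len(q),q.mean(0) if len(q) else '')
q=P[reg&(P[...,2]>12)&(P[...,2]<24)]; print(len(q),cv2.minAreaRect(q[:,:2].astype(np.float32)))
```

```text
432 236 [ 518.3 -342.5    0.6]
455 241 [ 499.7 -382.8   53.8]
283 193 [582.8  34.1 239.9]
252 220 [535.2 102.5 174.6]
283 185 [607.2  33.8 206.3]
294 203 [566.6  10.3 210.6]
271 190 [596.   59.9 207.1]
265 240 [507.8  78.2  19.4]
363
6 133 [ 510.5 -364.4   11. ]
28 138 [ 514.9 -342.2   37.6]
48 52 [ 501.  -382.6   55.8]
((510.5195617675781, -356.9725646972656), (69.90656280517578, 28.37401580810547), 71.63314056396484)
634 ((587.7913818359375, 35.341346740722656), (76.71538543701172, 56.31267547607422), 31.038217544555664) [586.41250306  35.04208876 203.39246178]
97 [476.3053749   37.26983119 785.80569012]
1735 ((564.4400024414062, 73.6252212524414), (130.4085235595703, 174.378662109375), 31.430696487426758)
```

View pics/c1.png

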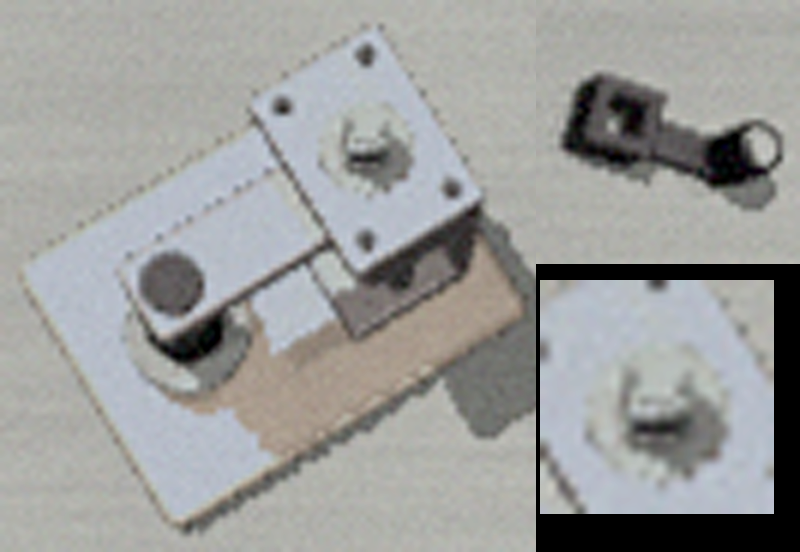

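Crops: the press has its arm towards the lower left, the screw square centre is near (283,192), and the crank lies with its hub upper left and grip lower right. Next I'll average some frames to get the square's angle and refine the hub centre.

Run:
```python
from h import *
N=12
T=[cam('top') for _ in range(N)]; S=[cam('side') for _ in range(4)]
D=np.stack([t['depth'] for t in T]); D[D==0]=np.nan
c=T[0]; c['depth']=np.nanmedian(D,0); P=cloud(c)
print('depth noise',np.nanstd(D[:,185:200,275:292],0).mean())
def reg(u0,u1,v0,v1): m=np.zeros((420,560),bool); m[v0:v1,u0:u1]=1; return m
r=reg(272,296,180,206)
print(P[184:202,274:294,2].round(0).astype(int))
q=P[r&(P[...,2]>228)&(P[...,2]<245)]; print('tip',len(q),q.mean(0),cv2.minAreaRect(q[:,:2].astype(np.float32)))
r=reg(418,470,216,258)
for lo,hi in((35,41),(53,62)):
    q=P[r&(P[...,2]>lo)&(P[...,2]<hi)]; print(lo,len(q),q.mean(0),cv2.minAreaRect(q[:,:2].astype(np.float32)))
a=np.mean([t['image'].astype(float) for t in T],0)
s=np.mean([t['image'].astype(float) for t in S],0); np.save('t.npy',a)
A=cv2.resize(a[182:204,272:294],(396,396),interpolation=cv2.INTER_CUBIC)
d=S[0]; u,v=proj(d,[584,34,225]);print(u,v); u=int(u);v=int(v)
B=cv2.resize(s[v-25:v+65,u-50:u+30],(396,446),interpolation=cv2.INTER_CUBIC)
o=np.zeros((446,792,3)); o[:396,:396]=A;o[:,396:]=B
cv2.imwrite('pics/c2.png',np.clip(o*1.15,0,255).astype(np.uint8))
```

```text
depth noise 2.168206
[[203 205 204 204 205 204 205 203 204 205 204 204 205 205 204 204 205 203
    2   0]
 [203 205 205 205 205 204 203 205 204 205 205 205 205 205 203 205 204 204
    1   1]
 [203 203 205 204 204 204 204 203 204 204 204 205 206 205 204 204 204 205
  202   1]
 [203 205 202 205 204 205 206 206 207 205 207 206 205 204 205 204 205 204
  203 203]
 [204 204 204 204 205 205 205 235 234 239 235 236 206 207 204 204 204 204
  206 206]
 [204 205 205 204 205 236 238 240 239 238 238 236 206 204 205 204 205 203
  204 204]
 [205 204 205 206 205 234 237 239 238 238 239 237 205 205 204 206 205 205
  204 205]
 [204 204 207 206 205 220 238 238 240 238 238 237 211 204 205 206 205 206
  204 205]
 [203 206 204 206 206 210 237 239 238 239 239 236 211 205 205 205 205 204
  204 204]
 [205 205 206 204 210 211 236 238 240 239 237 237 236 209 205 206 205 204
  203 203]
 [202 207 205 205 210 210 237 237 236 237 237 235 235 209 205 206 206 204
  205 203]
 [205 205 206 207 205 210 231 231 230 228 225 226 224 207 205 205 206 203
  205 204]
 [205 207 206 206 205 210 220 219 218 216 215 215 210 205 2
[... 243 characters left out ...]
04 207 207 206 204 205 204
  205 204]
 [203 205 204 204 206 205 206 205 205 206 205 206 207 205 204 204 204 204
  205 205]
 [204 204 205 205 203 204 205 206 205 206 206 206 205 204 204 204 204 204
  205 202]]
tip 49 [586.8306954   35.14655034 236.70921168] ((587.7069091796875, 35.215789794921875), (14.679536819458008, 13.240005493164062), 10.718411445617676)
35 109 [ 516.2439512  -340.41851981   38.76544063] ((510.5970153808594, -356.928955078125), (69.65889739990234, 28.095996856689453), 71.11421203613281)
53 43 [ 501.38033213 -383.30372501   56.93449412] ((501.853271484375, -384.64886474609375), (19.84687614440918, 19.45895767211914), 6.056051731109619)
288.70229409573824 179.5190978102429
```

View pics/c2.png

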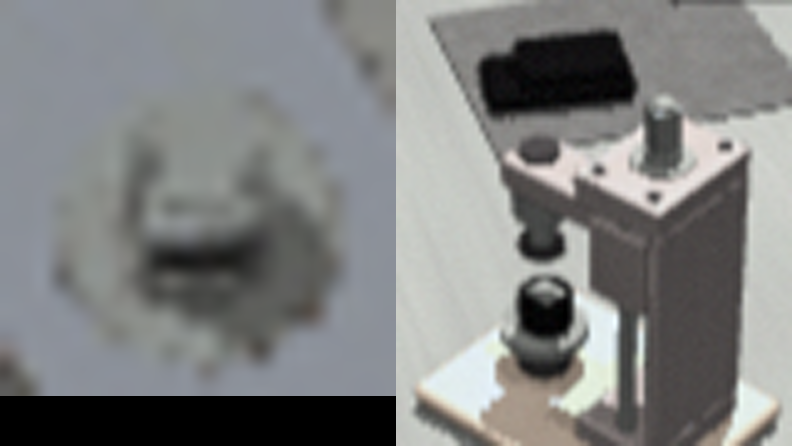

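The square top covers cols 279–286 and rows 188–194, and its edges put it at about 10.7° in the world frame. The screw axis is near (587.3,35.2), which agrees with the plate centre. I'll centre on the hub with a light squeeze along the arm, then regrip crosswise.

Run:
```python
from h import *
h=np.radians(-108.9); x,y=516.8,-339.
def best(p,yaw):
    js=[(bot.ik(p,down(w)),w) for w in (yaw,yaw+np.pi)]
    js=[(abs(j[5]),w) for j,w in js if j is not None]; print(js); return min(js)[1]
wa=best([x,y,34],h); wb=best([x,y,27],h+np.pi/2); best([587,35,280],np.radians(10.7))
bot.move_gripper(42,20)
bot.move_to([x,y,120],down(wa))
print(bot.servo_line([x,y,34],speed=120,until_force=6), bot.read_state()['ee_pos'])
bot.move_gripper(15,20); s=bot.read_state(); print(s['grip_width'],s['ft_force'],s['clock'])
bot.move_gripper(42); bot.servo_line([x,y,85],speed=150)
bot.move_to([x,y,85],down(wb))
print(bot.servo_line([x,y,27],speed=100,until_force=6), bot.read_state()['ee_pos'])
bot.move_gripper(15,40); s=bot.read_state(); print(s['grip_width'],s['ft_force'],s['clock'])
bot.servo_line([x,y,40],speed=60); s=bot.read_state();print(s['grip_width'],s['ft_force'],s['ee_pos'],s['clock'])
c=cam('top'); e=cam('side')
u,v=map(int,proj(c,[x,y,40])); U,V=map(int,proj(e,[x,y,40])); print(u,v,U,V)
U=min(max(U,45),515);V=min(V,375)
o=np.hstack([cv2.resize(i[b-45:b+45,a-45:a+45],(390,390),interpolation=cv2.INTER_CUBIC) for i,a,b in((c['image'],u,v),(e['image'],U,V))])
cv2.imwrite('pics/g.png',cv2.convertScaleAbs(o,alpha=1.4))
```

```text
[(np.float64(1.2608582829154908), np.float64(-1.900663555421825)), (np.float64(1.8807343706743023), np.float64(1.2409290981679681))]
[(np.float64(0.3099380438794057), np.float64(-0.3298672286269284))]
[(np.float64(0.189476178891137), np.float64(0.18675022996339324))]
False [ 517.14307853 -339.34550926   34.81773892]
14.685086769112594 [-0.2199914   0.69465523 -0.59711309] 4.325
False [ 517.08074752 -339.19492714   27.48238063]
15.174747198718762 [-0.8173676  -0.41726642 -0.39778772] 7.7
14.820858385753413 [-0.4338761  -1.05159673 -0.90191604] [ 517.04382622 -339.20148017   40.66541373] 8.0667
434 234 317 362
```

View pics/g.png

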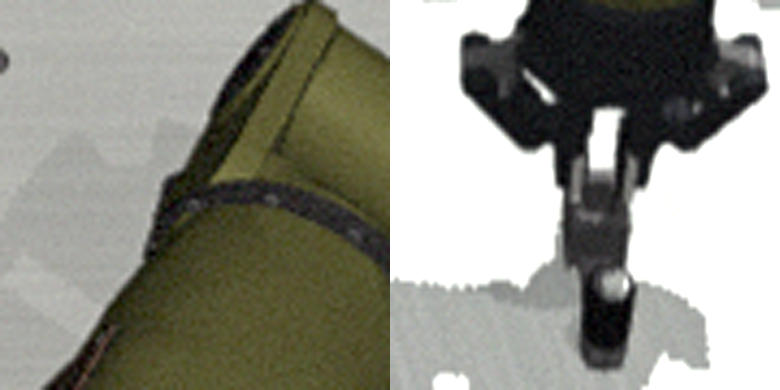

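The gripper closed to about 15 mm, so the 28 mm hub isn't between the pads. The side crop shows the hub nearer the camera than the fingers. I'll lift clear and look again.

Run:
```python
from h import *
s=bot.read_state(); x,y,_=s['ee_pos']
bot.move_gripper(40,20); bot.servo_line([x,y,130],speed=200)
bot.move_to([430,-200,200],s['tool_rot'])
T=[cam('top') for _ in range(4)];D=np.stack([t['depth'] for t in T]); D[D==0]=np.nan
c=T[0];e=cam('side'); c['depth']=np.nanmedian(D,0); P=cloud(c)
m=np.zeros((420,560),bool); m[205:275,405:490]=1
for lo,hi in((33,42),(53,62),(8,15)):
    q=P[m&(P[...,2]>lo)&(P[...,2]<hi)]; print(lo,len(q),q.mean(0) if len(q) else '',cv2.minAreaRect(q[:,:2].astype(np.float32)) if len(q) else '')
TC=bot.read_state()['ee_pos']; U,V=map(int,proj(e,[517,-350,30]));print(U,V,'tcp px',proj(e,TC),proj(c,TC),'tip',proj(e,TC-[0,0,19]),bot.read_state()['clock'])
cv2.imwrite('pics/g2.png',np.hstack([cv2.resize(cv2.convertScaleAbs(c['image'][200:290,400:490],alpha=1.4),(390,390),interpolation=cv2.INTER_CUBIC),cv2.resize(e['image'][V-55:V+35,U-45:U+45],(390,390),interpolation=cv2.INTER_CUBIC)]))
cv2.imwrite('pics/s2.png',e['image'])
```

```text
33 81 [ 518.61333188 -346.18107141   38.37896123] ((513.4664306640625, -357.74053955078125), (70.34967803955078, 22.265174865722656), 67.80503845214844)
53 42 [ 501.46297909 -383.09300756   56.62779559] ((501.9195861816406, -385.0032653808594), (19.825944900512695, 20.242549896240234), 0.39182788133621216)
8 61 [ 508.92653128 -364.8688584    12.341853  ] ((513.2225341796875, -360.2778625488281), (74.814453125, 15.903895378112793), 61.350425720214844)
319 370 tcp px (np.float64(253.95827943506006), np.float64(268.8150730880608)) (np.float64(393.09512673925275), np.float64(266.45520797949627)) tip (np.float64(254.35920730999692), np.float64(275.41024790852816)) 10.125
```

View pics/g2.png

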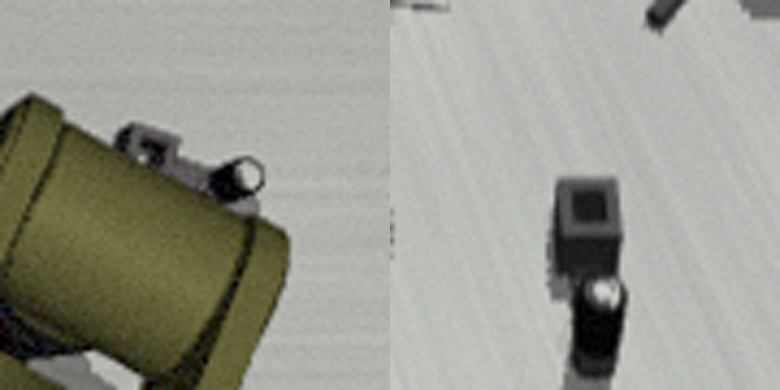

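View pics/s2.png

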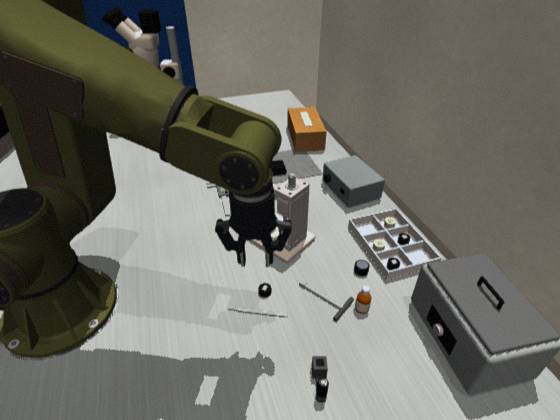

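The crank hasn't moved, still at (319,365) in the side view, so I missed it. The fingertips show at about (241,264) but the reported TCP projects to (254,275). I'll measure the fingers by depth.

Run:
```python
from h import *
e=cam('side'); s=bot.read_state(); print(s['ee_pos'],s['grip_width'],s['joint_positions'],rot(s['tool_rot']).as_matrix().round(2))
P=cloud(e)
b=P[225:272,212:275]
m=(b[...,2]>140)&(np.linalg.norm(b[...,:2]-[430,-200],axis=-1)<110)
q=b[m]; print(len(q))
for z in range(150,300,10):
    k=q[(q[:,2]>=z)&(q[:,2]<z+10)]
    if len(k): print(z,len(k),k.mean(0).round(1),np.ptp(k[:,:2],axis=0).round(1))
for u,v in((319,358),(319,362),(321,384)): print(pt(e,u,v).round(1))
c=cv2.resize(e['image'][215:280,200:290],(720,520),interpolation=cv2.INTER_CUBIC); cv2.imwrite('pics/f.png',cv2.convertScaleAbs(c,alpha=1.6,beta=20))
```

```text
[ 430.12088366 -200.44107491  199.31727435] 39.691360855122575 [-5.13287043e-01  1.50807013e-01  1.75210184e+00 -1.34368399e-05
  1.23994228e+00 -1.82930843e-01] [[ 0.95 -0.    0.32]
 [-0.32  0.    0.95]
 [-0.   -1.    0.  ]]
1376
210 11 [ 422.8 -202.5  218.2] [48.3 33.1]
220 58 [ 428.7 -208.2  224.9] [62.9 34.1]
230 57 [ 429.6 -208.6  235. ] [62.8 27.8]
240 61 [ 429.7 -208.2  245. ] [61.5 31.2]
250 59 [ 425.5 -208.3  255.4] [81.  38.4]
260 182 [ 420.5 -203.4  265.9] [88.7 46.1]
270 99 [ 407.3 -198.9  274.7] [89.3 50.2]
280 148 [ 416.5 -207.4  285.1] [88.9 52.7]
290 163 [ 416.8 -209.1  295.1] [89.9 42.4]
[ 523.3 -329.9   38.9]
[ 523.6 -331.3   26. ]
[ 501.3 -388.2   57.2]
```

View pics/f.png

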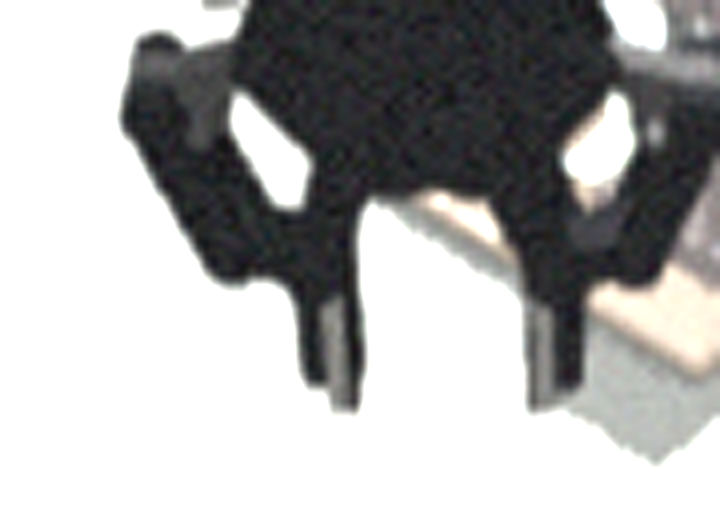

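The side view by depth puts the fingertips at z≈213, when the TCP reading (199) implies 180. The fingers therefore sit about 30 mm higher than stated, which explains the miss, while x and y agree. I'll confirm with a light touch on clear bench.

Run:
```python
from h import *
q=bot.read_state()['tool_rot']
bot.move_gripper(28,20)
bot.move_to([430,-320,60],q)
bot.servo_line([430,-320,22],speed=80,until_force=6); 
r=bot.servo_line([430,-320,-28],speed=25,until_force=4); s=bot.read_state(); print(r,s['ee_pos'],s['ft_force'],s['grip_width'])
bot.servo_line([430,-320,60],speed=150); print(bot.read_state()['clock'])
```

```text
True [ 430.01056679 -319.99183192  -12.13083441] [-0.36836323  0.33175412  5.51216125] 27.701130943892878
13.7667
```

The touch confirms it: the tips met the bench at a reported TCP of -12, so true height is reported height plus 31 mm. I'll redo the grasp with that correction.

Run:
```python
from h import *
h=np.radians(-108.9); x,y=516.8,-339.; O=31
wa,wb=h,h+np.pi/2
bot.move_gripper(42,20)
bot.move_to([x,y,80-O],down(wa))
print(bot.servo_line([x,y,35-O],speed=100,until_force=5), bot.read_state()['ee_pos'])
bot.move_gripper(10,20); s=bot.read_state(); print(s['grip_width'],s['ft_force'],s['clock'])
if 24<s['grip_width']<31:
    bot.move_gripper(42); bot.servo_line([x,y,70-O],speed=150)
    bot.move_to([x,y,70-O],down(wb))
    print(bot.servo_line([x,y,27-O],speed=100,until_force=5), bot.read_state()['ee_pos'])
    bot.move_gripper(10,50); s=bot.read_state(); print(s['grip_width'],s['ft_force'],s['clock'])
    bot.servo_line([x,y,90-O],speed=100); bot.dwell(.2);s=bot.read_state();print(s['grip_width'],s['ft_force'],s['moment'],s['ee_pos'],s['clock'])
    e=cam('side'); U,V=map(int,proj(e,[x,y,60])); cv2.imwrite('pics/h.png',cv2.resize(e['image'][V-40:V+50,U-45:U+45],(540,540),interpolation=cv2.INTER_CUBIC))
```

```text
True [ 516.70556669 -339.13402137    4.1000966 ]
27.749735319251915 [ 0.33333874 -0.37016688  4.85111709] 16.2333
False [ 516.90036215 -339.0810171    -3.90219563]
27.15600528936831 [ 0.98568114 -0.68477442  4.57388576] 19.1583
27.264131403599723 [ 0.65878304  0.4170986  -3.43377273] [ 0.0506384  -0.00560637  0.00471294] [ 516.55286358 -338.8044391    58.28183748] 20.1417
```

View pics/h.png

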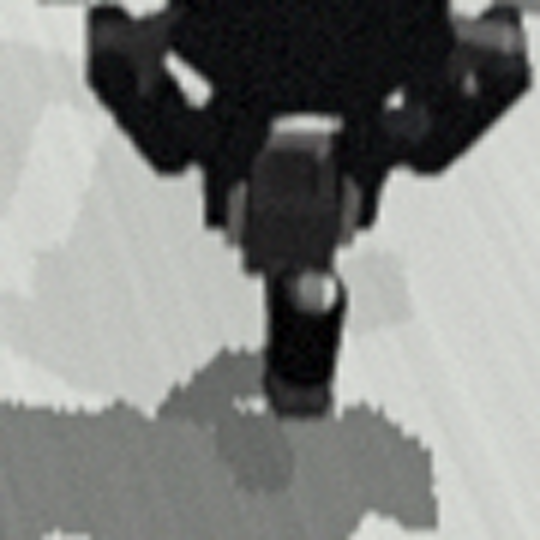

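The crank is held: width 27.3 mm, weight felt, hub between the pads in the side view. I'll carry it above the screw, aligned to about 10.7°, and lower it lightly.

Run:
```python
from h import *
X,Y=587.3,35.2; B=-3.9; w=np.radians(10.7)
s=bot.read_state(); p=s['ee_pos']
bot.servo_line([p[0],p[1],200],speed=250)
bot.move_to([X,Y,262+B],down(w)); bot.dwell(.1)
print(bot.read_state()['ee_pos'])
e=cam('side'); U,V=map(int,proj(e,[X,Y,240])); cv2.imwrite('pics/i.png',cv2.resize(e['image'][V-35:V+35,U-40:U+40],(640,560),interpolation=cv2.INTER_CUBIC))
bot.servo_line([X,Y,242+B],speed=60,until_force=5)
r=bot.servo_line([X,Y,209+B],speed=20,until_force=5); s=bot.read_state(); print(r,s['ee_pos'],'h',s['ee_pos'][2]-B,s['ft_force'],s['moment'],s['clock'])
```

```text
[587.36988682  34.0866158  257.80790785]
True [587.3869416   34.9932443  230.42476543] h 234.3247654322229 [ 4.2239757  -2.2786532  -2.04436442] [-0.33129772 -0.73962085 -0.08180036] 23.625
```

View pics/i.png

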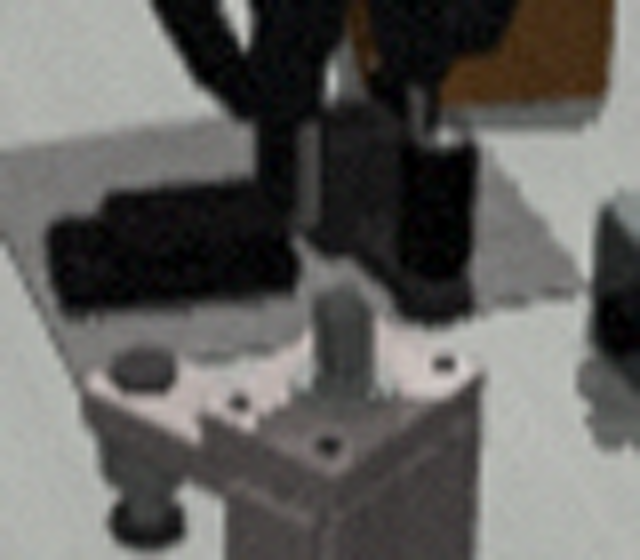

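The crank landed at h≈234, just at the top of the square, with a side force of (+4,-2) N. I'll follow that side force with small corrections while lowering gently.

```bash
cat > fit.py <<'E'
from h import *
B=-3.9; w=np.radians(10.7)
X,Y=587.3,35.2; z=bot.read_state()['ee_pos'][2]+.5
F0=np.array([.3,.3,-3.4]); t0=bot.read_state()['clock']
bot.servo_line([X,Y,z],speed=30)
for i in range(40):
    s=bot.read_state(); f=s['ft_force']-F0
    if i%2==0: print(i,'cmd',round(X,2),round(Y,2),round(z-B,1),'h',(s['ee_pos'][2]-B).round(1),f.round(1),s['moment'].round(2),round(s['clock'],1))
    if s['ee_pos'][2]-B<209.8 or f[2]>12: break
    X+=np.clip(.12*f[0],-.5,.5); Y+=np.clip(.12*f[1],-.5,.5)
    z-= 1.5 if f[2]<3 and np.hypot(*f[:2])<4 else (.4 if f[2]<6 else -.3)
    bot.servo_line([X,Y,z],speed=40)
    if s['clock']-t0>6: break
E
python3 fit.py
```

```text
0 cmd 587.3 35.2 234.8 h 234.6 [ 3.9 -3.3 -0.4] [-0.52 -0.68 -0.  ] 23.9
2 cmd 587.85 34.5 232.9 h 232.8 [-0.1 -0.5 -0.4] [-0.07 -0.19  0.01] 24.4
4 cmd 587.9 34.4 229.9 h 229.8 [ 0.9 -0.7  0.4] [ 0.15 -0.08  0.05] 24.9
6 cmd 587.99 34.33 226.9 h 226.8 [-0.4 -0.6  0.9] [ 0.06 -0.04 -0.01] 25.4
8 cmd 587.9 34.16 223.9 h 223.8 [ 0.6 -0.8  0.1] [ 0.05 -0.17 -0.01] 25.9
10 cmd 588.02 34.05 220.9 h 220.8 [ 0.   0.4 -0. ] [ 0.18 -0.13 -0.04] 26.4
12 cmd 587.94 34.03 217.9 h 217.8 [ 1.3  1.6 -0.7] [ 0.15 -0.19  0.02] 26.9
14 cmd 588.12 34.14 214.9 h 214.8 [-0.3 -0.3 -0.1] [ 0.1  -0.01 -0.03] 27.4
16 cmd 588.08 34.07 211.9 h 211.8 [-0.1 -0.3 -0.5] [ 0.17  0.03 -0.05] 27.9
18 cmd 588.02 34.28 208.9 h 209.7 [-4.1 -0.5  8.1] [0.   0.54 0.02] 28.4
```

The crank is home (h=209.7, 8 N stop), which puts the axis at about (588.0,34.1). I'll let go of the hub, take the grip and wind the first turn, logging the feel.

```bash
cat > wind.py <<'E'
from h import *
C=np.array([588.0,34.1]); Z=232.; RR=50.2; W=np.radians(10.7)
def gp(a,z=Z): return [C[0]+RR*np.cos(a),C[1]+RR*np.sin(a),z]
def feel(a,n=3):
    f=[]
    for _ in range(n): bot.dwell(.02); f.append(bot.read_state()['ft_force'])
    f=np.mean(f,0); t=np.array([np.sin(a),-np.cos(a)]); r=np.array([np.cos(a),np.sin(a)])
    return -(f[:2])@t, f[:2]@r, f[2]
E
python3 - <<'E'
from wind import *
s=bot.read_state(); p=s['ee_pos']
bot.servo_line([588.0,34.2,206.5],speed=30)
bot.move_gripper(40,20); bot.servo_line([588,34.1,290],speed=250)
a=np.radians(-79.3)
bot.move_gripper(36); bot.servo_line(gp(a,270),speed=150)
print(bot.servo_line(gp(a),speed=120,until_force=6))
bot.dwell(.1);print('base',feel(a))
bot.move_gripper(5,70); s=bot.read_state(); print(s['grip_width'],s['ft_force'],s['ee_pos'],s['clock'])
if 19<s['grip_width']<25:
    for i in range(1,13):
        a-=np.radians(15); bot.servo_line(gp(a),speed=110)
        print(15*i,np.round(feel(a,2),1),(np.linalg.norm(bot.read_state()['ee_pos'][:2]-C)).round(2),end=' | ')
print(bot.read_state()['clock'],np.degrees(a))
E
```

```text
False
base (np.float64(-0.04469022381294572), np.float64(-0.27206321771648584), np.float64(0.3313093126341513))
19.823005693919185 [ 0.20953807 -1.02177788  3.59692269] [597.5579425  -15.3516213  232.64496057] 31.0167
15 [2.  0.8 4.1] 50.23 | 30 [4.1 0.5 5.9] 50.17 | 45 [3.3 0.8 6.3] 50.11 | 60 [3.7 1.7 7.7] 50.03 | 75 [4.  1.6 8.6] 50.0 | 90 [ 3.8  3.  10.3] 50.04 | 105 [ 4.   4.2 10.8] 50.12 | 120 [ 3.7  5.4 12.2] 50.25 | 135 [ 3.8  5.8 12. ] 50.43 | 150 [ 4.1  5.1 12.1] 50.59 | 165 [ 3.5  4.9 11.2] 50.7 | 180 [ 2.7  3.6 11.2] 50.83 | 34.6167 -259.3
```

Tangential force reads only about 4 N and upward force is building, so I need to look at what's happening before going on.

Run:
```python
from wind import *
s=bot.read_state(); print(s['grip_width'],s['ee_pos'],s['ft_force'])
e=cam('side'); U,V=map(int,proj(e,[588,34,220])); 
c=cam('top'); P=cloud(c); b=P[205:235,235:270]; print('bracket',np.median(b[(b[...,2]>120)&(b[...,2]<185)],0))
A=cv2.resize(e['image'][V-40:V+60,U-60:U+40],(500,500),interpolation=cv2.INTER_CUBIC)
cv2.imwrite('pics/j.png',cv2.convertScaleAbs(A,alpha=1.3))
```

```text
19.667527437982194 [578.71282079  84.07320954 232.53841179] [-3.30315977  3.02161963 10.52496513]
bracket [nan nan nan]
  return _methods._mean(a, axis=axis, dtype=dtype,
  ret = um.true_divide(
```

View pics/j.png

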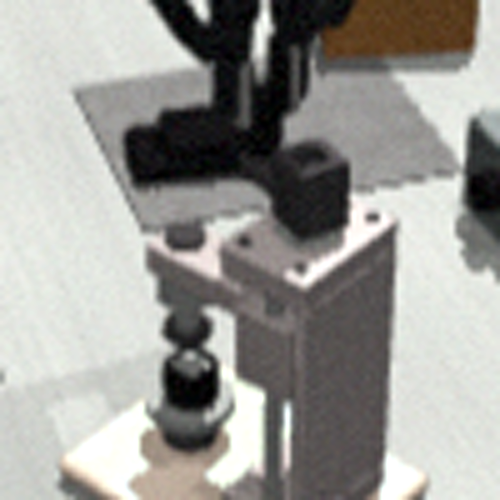

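The side view shows the hub home and the grip held between the fingers. The foot has dropped and the gap is now about 6 px, roughly 15 mm or more. I'll keep winding more slowly to see which reading shows the 9 N drag.

Run:
```python
from wind import *
a0=np.radians(-79.3); a=np.radians(-259.3)
for v in (40,40,20,20,60,60):
    n=15 if v!=20 else 7.5
    a-=np.radians(n); bot.servo_line(gp(a),speed=v)
    s=bot.read_state(); L=[np.round(feel(a,1),1) for _ in range(1)]
    t=np.array([np.sin(a),-np.cos(a)])
    print(round(np.degrees(a0-a),1),v,'now',round(-s['ft_force'][:2]@t,1),'mz',s['moment'].round(2),'qv',np.abs(s['qvel']).max().round(3),L,'lag',round((np.array(gp(a))[:2]-s['ee_pos'][:2])@t,2),s['clock'])
```

```text
195.0 40 now 5.7 mz [0.24 1.08 0.04] qv 0.004 [array([ 6.4,  3.2, 11.7])] lag 0.33 35.1917
210.0 40 now 5.1 mz [0.47 1.06 0.03] qv 0.004 [array([ 5.3,  2.1, 12.2])] lag 0.44 35.6833
217.5 20 now 7.7 mz [ 0.52  1.28 -0.02] qv 0.003 [array([ 7.3,  1.4, 10.9])] lag 0.68 36.175
225.0 20 now 7.8 mz [ 0.53  1.28 -0.04] qv 0.001 [array([ 7.4,  1.3, 10.8])] lag 0.75 36.6667
240.0 60 now 4.7 mz [ 0.42  0.78 -0.  ] qv 0.006 [array([ 4.3,  0.9, 11.2])] lag 0.49 37.05
255.0 60 now 4.0 mz [ 0.58  0.7  -0.01] qv 0.004 [array([ 5. ,  0.2, 10.3])] lag 0.58 37.4333
```

Slower steps read nearer the true drag, and repeatably. I'll go fast to 465° (touch can't come before about 504°), then take 15° feel steps.

Run:
```python
from wind import *
a0=np.radians(-79.3); d=255.
while d<465:
    d+=15; bot.servo_line(gp(a0-np.radians(d)),speed=100)
print('fast end',bot.read_state()['clock'],bot.read_state()['grip_width'])
base=[]
while d<880:
    d+=15; a=a0-np.radians(d); bot.servo_line(gp(a),speed=40); f=feel(a,2); print(d,np.round(f,1),end=' | ')
    if len(base)>=2 and f[0]>np.median(base)+2: print('RISE'); break
    base.append(f[0])
    if bot.read_state()['clock']>58: break
print(bot.read_state()['clock'],bot.read_state()['grip_width'])
```

```text
fast end 41.4167 19.57993872889928
480.0 [ 6.3  5.4 11.7] | 495.0 [ 6.4  6.2 13.1] | 510.0 [ 6.   6.  12.8] | 525.0 [ 6.5  5.7 11.6] | 540.0 [ 6.   4.5 11.7] | 555.0 [ 6.   3.4 11.7] | 570.0 [ 6.4  2.  11.6] | 585.0 [ 5.3  1.2 11.6] | 600.0 [ 8.2  0.3 11.7] | RISE
45.9917 19.702078497305067
```

The force jumped about 2.5 N between 585° and 600°, so touch is near 587°. I'll confirm with slow 7.5° steps, whose free baseline was about 7.6 N.

Run:
```python
from wind import *
a0=np.radians(-79.3); d=600.
while d<637.5:
    d+=7.5; a=a0-np.radians(d); bot.servo_line(gp(a),speed=20); f=feel(a,2); s=bot.read_state(); t=np.array([np.sin(a),-np.cos(a)]); print(d,np.round(f,1),'lag',round((np.array(gp(a))[:2]-s['ee_pos'][:2])@t,2))
print(s['clock'],s['grip_width'])
```

```text
607.5 [ 9.7 -0.5 13.1] lag 1.44
615.0 [10.6 -0.6 12.2] lag 1.64
622.5 [11.2 -0.8 11.1] lag 1.83
630.0 [11.2 -0.3 11.4] lag 2.01
637.5 [12.4  0.3 10.9] lag 2.15
48.5333 19.55461745424493
```

The rise fits a touch at about 588–597°. I'll go to 660° (about 65–70° past touch), check the force, ease off the load, release and retreat.

Run:
```python
from wind import *
a0=np.radians(-79.3)
for d in (645,652.5,660):
    a=a0-np.radians(d); bot.servo_line(gp(a),speed=20); f=feel(a,2); print(d,np.round(f,1))
b=a0-np.radians(660-2.6); bot.servo_line(gp(b),speed=20); print('eased',np.round(feel(b,2),1))
p0=bot.read_state()['ee_pos']
bot.move_gripper(30,20); s=bot.read_state(); print(s['grip_width'],s['ft_force'],s['ee_pos'])
p=s['ee_pos']; bot.servo_line([p[0],p[1],300],speed=120); bot.move_to([420,-200,320],s['tool_rot']); 
print(bot.read_state()['ft_force'])
T=[cam('top') for _ in range(3)]; c=T[0]; c['depth']=np.median([t['depth'] for t in T],0); e=cam('side'); P=cloud(c)
m=np.zeros((420,560),bool); m[160:235,240:330]=1
for lo,hi in ((243,250),(255,272)):
    q=P[m&(P[...,2]>lo)&(P[...,2]<hi)]; print(lo,len(q),q.mean(0) if len(q) else '')
U,V=map(int,proj(e,[588,34,200]))
A=np.hstack([cv2.resize(c['image'][160:260,220:320],(400,400),interpolation=cv2.INTER_CUBIC),cv2.resize(e['image'][V-35:V+65,U-60:U+40],(400,400),interpolation=cv2.INTER_CUBIC)])
cv2.imwrite('pics/k.png',cv2.convertScaleAbs(A,alpha=1.3)); print(bot.read_state()['clock'])
```

```text
645 [12.8  0.9  9.3]
652.5 [13.7  2.1  9. ]
660 [14.5  2.1  8. ]
eased [6.2 1.5 8.9]
30.090573048644224 [-0.15641148 -0.64788685  0.28746972] [635.83242166  19.57022257 231.08170822]
[0.11006287 0.07680089 0.27009419]
243 135 [590.33691649  34.70015982 247.42423624]
255 62 [634.42493018  24.36051044 263.90787393]
52.7167
```

View pics/k.png

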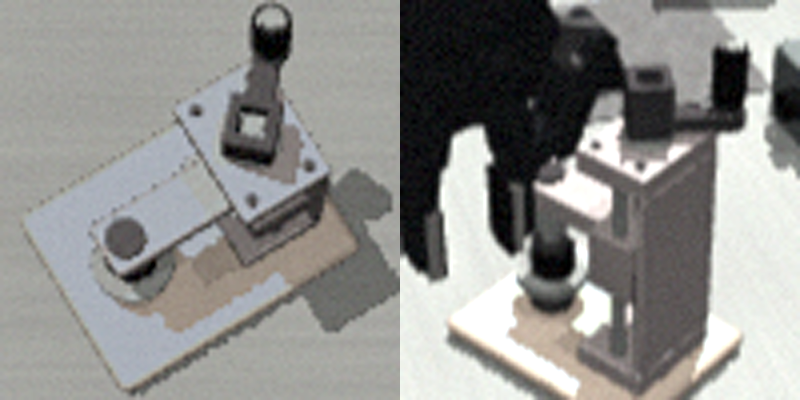

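The last picture shows the crank on the screw with its hub top at 247.4 mm (home is 247), the foot down on the mount, and the arm clear. I'm handing in.

```bash
python3 -c "
from rig import bot
print(bot.finish_job(), bot.read_state()['clock'])"
```

```text
the job is handed in; nothing more can be done
the job is handed in; nothing more can be done
```

The mount is clamped and the job is handed in, at about 53 s of the 72 s allowed. I fitted the crank with about 8 N at the stop and wound it clockwise. Then I eased the load off, let go and moved the arm away.

**How tight:** the force jumped at about 588–597° of winding, and I stopped at 660°. By angle that is about 63–72° past first touch. By force it is nearer 80°: 14.5 N at the grip against a free baseline of about 7.6 N, a rise of 6.9 N. The two disagree slightly, but both fall between an eighth and a quarter of a turn (45–90°).

**Last checks:**
- **Crank:** its hub top measured 247.4 mm, where fully home is 247 mm.
- **Mount:** in the last picture it stands on the anvil with the foot down on it.
- **Robot:** it was clear of everything, with tool force near zero.
- **Bystanders:** I saw nothing touch them, but the last picture covered only the press, so I did not check them again at the end.

**What disagreed:**
- **Fingertips:** they sit about 31 mm higher than the stated tool frame says. My first grasp closed above the hub without moving anything. A light touch on the bench confirmed the offset and I corrected for it.
- **Grip width:** it read 19.7 mm on the 22 mm sleeve.
- **Drag:** it read below 9 N because I measured it just after each stop, so I judged the clamping by the rise in force.

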